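Pull the bench guard's sash shut with the hook rod

ROBOT

A 6-joint arm with a two-finger parallel gripper is mounted at the origin on the work surface. World frame = base frame: x ahead of the robot, y to its left, z up, the work surface at z = 0. Lengths are in mm, angles in rad, forces in N, time in s.
With the tool pointing down it reaches from about 350 to 875 mm from the base axis. Payload 4.2 kg.
Tool frame: the origin (TCP) lies between the finger pads; the fingertips stand 25 mm ahead of it and the grasp point (between the pads) lies 6 mm ahead of it; z points along the fingers, y is the line along which they close (so a half turn about z gives the same grasp; the last joint's range is limited). The gripper opens to 85 mm and grips with 20 to 120 N. Pads are 22 mm wide; open, the fingers measure 114 mm over their backs; the gripper's body (76 mm by 85 mm) begins 54 mm behind the grasp point. The pads swing forward as they close: fully open they stand 13 mm farther back than shut.
Start: joints at [1.435, 0.385, 0.008, 0, -1.194, -0.259], TCP at [240.356, 576.913, 256.312] pointing down, gripper open.
Joint ranges: [-3.14, 3.14], [-1.21, 2.06], [-1.07, 1.41], [-3.16, 2.05], [-2.99, -0.16], [-3.1, 3.1]. Speed limits (rad/s): [2.79, 2.79, 3.14, 3.14, 3.14, 3.14].

INTERFACE

Orientations are given as a unit quaternion [x, y, z, w].
In Python, from bench import read_state, get_image, job_done gives the robot as it stands.
- The arm moves only by the tool play_rows, never from a script. Its argument "series" is a list of rows, each a list of 6 numbers: the shift along the world's x, y, z in mm, then the turn, a rotation vector about the world's x, y, z in units of 6 degrees (1.0 is 6 degrees). A call has 1 to 20 rows; each row shifts and turns the commanded pose from where the row before left it; what a row does not reach is not made up. A row lasts 1/12 s, in which the tool goes at most 41.7 mm and 7.16 degrees, less where a joint would pass 70% of its speed; a pose out of reach is approached as far as the arm can. A call is refused whole if a number of a shift passes 41.7 or a number of a turn 1, either way. A call with a gripper value outside its range is refused whole. "gripper" is the opening, from 0 (shut) to 1 (fully open), set as the call begins (left out, the last holds). The fingers move at their own pace and stop on an object; the grip force is fixed at half the most. Time passes only in rows, so rows that do not move let the fingers close. It gives the time, the measured TCP pose, the force, the opening and the grip force at its end, in the units of the state.
- read_state(): the state, without advancing time (a new reading comes with each control period).
- get_image(name): name is "side" or "top"; returns a dict with "image" (384x512x3 uint8, red, green, blue), "fx", "fy", "cx", "cy" (pixels), "dist_coeffs" ([k1, k2, p1, p2, k3] as OpenCV has them; the pictures are not rectified), "eye" and "rotation" of the camera in the world. Camera axes: x right, y down, z forward; pixel columns grow to the right and rows downward; lengths in mm; the calibration is good to about 2 mm. A picture is of the moment at which its call begins. There is no depth.
- job_done(): hands the job in; it is judged then, once.
The state is a dict: "clock": time; "joints": joint angles; "joint_vel": joint speeds; "joint_efforts": joint torques, N m; "position": TCP position; "ee_rot": TCP orientation; "contact_force": force on the tool from outside, world axes, zero at the start; "wrist_torque": the same for the moment, N m; "gripper_width": finger opening in mm; "grasp_force": force on a finger pad.
Only numpy, scipy, OpenCV 4.12 (cv2) and the standard library are available. Lean on these libraries where they do the work, as an engineer would, in place of code of your own. Each camera call takes 0.05 s, during which the arm holds its last target. There are 200 camera calls.

TASK

Take the hook rod out of its fork rack, hook it into the ring on the raised clear sash of the bench guard and pull the sash down until it beds firmly on its rubber seal, gently, without hauling on it. Then unhook, leaving the sash down on the seal, and hang the rod back in its fork. Touch the guard only with the rod and leave the other things on the bench alone.

Things in the scene. Friction and masses are not known exactly. Their poses are not given: they have to be found in the camera images.
- rod: Loose hook rod, 0.14 kg, hanging upright in the fork rack. Origin: centre of its wooden handle, a block 22 x 22 mm, 60 mm tall, faces square to x and y; z up. Under the handle a steel collar, 34 mm across, 6 mm thick, its underside 36 mm below the origin. From there a 7 mm steel bar runs straight down to 81 mm below the origin, then forms the hook (see hook).
- hook (a point): Middle of the hook's level prong, 151 mm right below the handle centre, where the ring's wire should bear; axes as the rod. 70 mm above it the bar bends back to x = -28 mm (reached 55 mm above), goes down, and turns forward as a 7 mm thick prong to x = +10 mm along +x, ending in a short lip: its steel reaches 12 mm below this point and x = +17 mm.
- ring (a point): Centre of the steel ring on the sash: 30 mm inside, wire 5 mm, upright, 42 mm in front of the sash. x points level through its hole towards the sash, z up. It hangs from a bar that runs from its top back to the sash; below and behind it is free. It is 88 mm above the sash's lower edge and starts 199 to 213 mm above the bench.
- sash: The guard's clear sliding sash with aluminium rails, 222 mm wide, 100 mm tall. Origin: middle of its lower edge; x level, away from the side with the ring, z up. Slides straight up and down between the posts, starts raised, stays where left by dry friction: 2 to 4 N pull it down. Keep the rod's force on it below 20 N at all times or it is damaged.
- sill: Sill between the posts with a black rubber seal strip, 196 mm long, on top, that the sash comes down on. Origin: on the bench under the sash; axes as the sash. The seal's top is 28 to 52 mm above the bench, different each time and not measured: find it by feel. It gives 1 mm per 4 N. Bedded: more than 7 N on the seal (10 to 12 N at the rod) for 0.3 s; let go, the sash stays bearing on it.
- guard: The fixed guard frame: two aluminium posts 241 mm tall, 30 x 26 mm, 250 mm apart, on feet. Origin: on the bench midway between the posts; axes as the sash.
- rack_seat (a point): Where the rod hangs in the fork rack: on the fork's upper face, 150 mm above the bench; the middle of the collar's underside rests here. The fork is 8 mm thick; its slot is 16 mm wide, runs along x, is closed 16 mm beyond the point towards +x and open towards -x, where its tines end in flared lips 40 mm from the point. The column, at x = +64 mm and more, is no higher than the fork. z up.
- block: Bystander: loose wooden block, 100 x 75 x 60 mm. Origin at the centre of its underside.
- bin: Bystander: loose white plastic bin, 110 x 170 x 70 mm, open on top. Origin at the centre of its underside.
- wrench: Bystander: a steel wrench lying on the bench. Origin on its underside, x along it.
Things that resemble listed ones, but are neither listed nor needed, are in the scene too. Of the things that look like the rod, the larger one is meant. Leave any red look-alike of the part that bears rack_seat alone.

How it is judged (in metres and radians):
On the way, in this order (a step that is already met when the one before it is completed fails the run):
1. the rod is hooked in the ring and has pulled the sash down by 30 mm (distance of ring from where it was at the start of the episode above 0.03 m and contact force between rod and sash above 0.5 N and distance between hook and ring below 0.025 m), for 0.05 s.
2. the rod presses the sash onto its seal with more than 7 N for 0.3 s (contact force between sash and sill above 7 N and contact force between rod and sash above 4 N and distance between hook and ring below 0.025 m), for 0.3 s.
At the end, for the whole second after the job is handed in: The sash rests on its seal (bearing on it with more than 1 N) and is still; the rod is unhooked, released and hangs still and upright (within 0.15 rad) with its collar on the fork: handle centre within 15 mm of the seat sideways and 31 to 41 mm above it (contact force between sash and sill above 1 N and linear speed of sash below 0.01 m/s and contact force between rod and sash below 0.1 N and horizontal distance between rod and rack_seat below 0.015 m and z of rod in the frame of rack_seat between 0.031 and 0.041 m and angle between rod's own z axis and vertical below 0.15 rad and linear speed of rod below 0.03 m/s); the robot touches nothing.
It fails at once if the rod loads the sash with more than 20 N (contact force between rod and sash above 20 N).
It fails at once if the robot itself touches the guard, its sash or sill (contact force between any of the fingers, the arm and sash above 1 N or contact force between any of the fingers, the arm and guard above 1 N or contact force between any of the fingers, the arm and sill above 1 N).
It fails at once if a bystander is moved by more than 30 mm (distance of any of block, bin, wrench from where it was at the start of the episode above 0.03 m).
It also fails if it takes over 64 s, if anything falls off the work surface, if the arm or the gripper's body presses on something with over 40 N, if the wrist force passes 120 N, or if a joint passes its speed limit or range.

## Working session

There is one attempt and no reset: what is moved stays moved. The work goes in short steps, Python scripts to look and compute and a tool call to move; the robot and the scene stay as the last step left them, time stands still between calls to the robot, and variables do not carry over. Pictures are saved under pics/ and viewed, at most 13 in all, crops included, and the job is handed in when it is done.

Besides the shell and the picture viewer there is one more tool, called after "Call:" as a command line: name --pt "numbers of a row" for each row, then --argument value for the rest. play_rows: Moves the arm, as the interface text tells. Its arguments: {"type":"object","properties":{"series":{"type":"array","items":{"type":"array","items":{"type":"number"}}},"gripper":{"type":"number"}},"required":["series"]}

```bash
mkdir -p pics; cat > h.py <<'E'
import numpy as np, cv2, json
from bench import read_state, get_image, job_done
def snap(n,f):
    d=get_image(n); cv2.imwrite(f'pics/{f}.png',cv2.cvtColor(np.asarray(d['image'],dtype=np.uint8),cv2.COLOR_RGB2BGR))
    c={k:(np.asarray(v).tolist()) for k,v in d.items() if k!='image'}
    json.dump(c,open(f'pics/{n}.json','w')); return d
def cam(n):
    c=json.load(open(f'pics/{n}.json')); K=np.array([[c['fx'],0,c['cx']],[0,c['fy'],c['cy']],[0,0,1]])
    return K,np.array(c['dist_coeffs']),np.array(c['eye']),np.array(c['rotation'])
def ray(n,u,v):
    K,D,e,R=cam(n); p=cv2.undistortPoints(np.array([[[u,v]]],float),K,D)[0,0]
    return e,R@np.array([p[0],p[1],1.])
def atz(n,u,v,z):
    e,d=ray(n,u,v); return (e+d*(z-e[2])/d[2]).round(1)
def proj(n,P):
    K,D,e,R=cam(n); P=np.atleast_2d(np.array(P,float)); q=(P-e)@R
    return cv2.projectPoints(q,np.zeros(3),np.zeros(3),K,D)[0][:,0].round(1)
def tri(uv1,uv2):
    (e1,d1),(e2,d2)=ray('side',*uv1),ray('top',*uv2)
    A=np.stack([d1,-d2],1); s=np.linalg.lstsq(A,e2-e1,rcond=None)[0]
    a,b=e1+d1*s[0],e2+d2*s[1]; return ((a+b)/2).round(1),np.linalg.norm(a-b).round(1)
E
python3 -c "
from h import *
for n in('side','top'):
    snap(n,n+'0'); K,D,e,R=cam(n); print(n,K[0,0],e,R.round(3).tolist(),D)
    im=cv2.imread(f'pics/{n}0.png'); cv2.imwrite(f'pics/{n}0b.png',cv2.resize(im,(800,600),interpolation=cv2.INTER_CUBIC))
print(read_state())"
```

```text
side 465.81984890341073 [ 132.49287508 -889.84350561 1121.43701722] [0.911, -0.187, 0.07, -0.361] [-0.05805439  0.          0.          0.          0.        ]
top 418.740579407001 [ 287.58661541  -56.78853814 1557.98867369] [-0.705, 0.706, -0.047, 0.052] [0.01127686 0.         0.         0.         0.        ]
{'clock': 0.1, 'joints': array([ 1.43456441e+00,  3.85486771e-01,  6.80700510e-03, -4.09802346e-04,
       -1.19399864e+00, -2.58632626e-01]), 'joint_vel': array([-0.00078593, -0.00262917,  0.00369167,  0.0013205 , -0.00096049,
        0.00138125]), 'joint_efforts': array([ 5.78673444e-04, -3.93317342e+01,  1.88931030e+01,  4.19785827e+00,
       -2.56493877e-03,  5.48064463e-06]), 'position': array([240.21741162, 576.50499471, 255.34779039]), 'ee_rot': array([ 9.80558197e-01, -1.96226145e-01, -1.32543287e-04,  9.50926245e-04]), 'contact_force': array([ 0.37264926, -0.24194748, -1.45107179]), 'wrist_torque': array([-0.0185448 ,  0.00564738,  0.01035159]), 'grasp_force': 0.0, 'gripper_width': 85.39186605385625}
```

View pics/side0b.png

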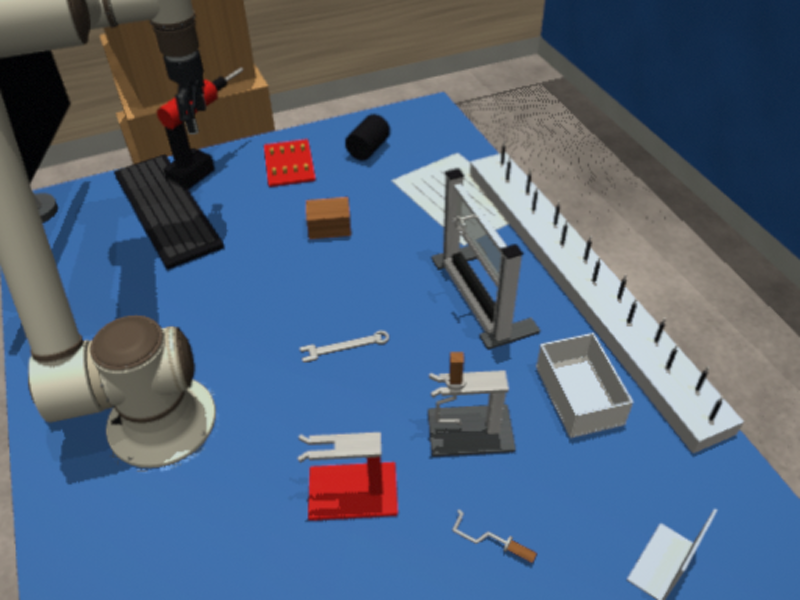

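View pics/top0b.png

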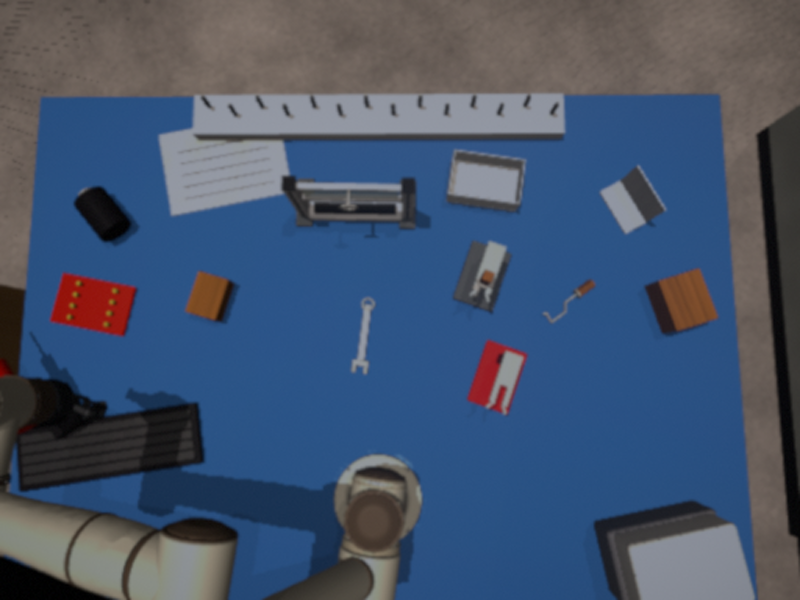

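The side view shows the rod in the grey rack at (456,370) and the guard around (485,255). In the top view the rod handle is at (488,277) and the guard at (350,200), both in enlarged 800x600 pixels. The calibration's rotation is a quaternion. Next I'll enlarge crops of the rack and guard.

```bash
sed -i "s/np.array(c\['rotation'\])/Rotation.from_quat(c['rotation']).as_matrix()/; 1a from scipy.spatial.transform import Rotation" h.py
python3 -c "
from h import *
s=cv2.imread('pics/side0.png');t=cv2.imread('pics/top0.png')
def crop(im,u,v,w,h,k): return cv2.resize(im[v:v+h,u:u+w],(w*k,h*k),interpolation=cv2.INTER_CUBIC)
# 400x300 each
a=crop(s,265,215,80,60,5);b=crop(t,280,145,80,60,5);c=crop(s,270,100,80,120,5)[:, :];d=crop(t,170,100,100,60,4)
cv2.imwrite('pics/rack0.png',np.vstack([np.hstack([a,b])]))
cv2.imwrite('pics/guard0.png',np.hstack([c,np.vstack([d,np.zeros((360,400,3),np.uint8)])]))
for n in('side','top'): print(cam(n)[3].round(2).tolist())
print(tri((457/1.5625,354/1.5625),(488/1.5625,277/1.5625)))
"
```

```text
[[0.92, -0.29, 0.26], [-0.39, -0.67, 0.63], [-0.01, -0.68, -0.73]]
[[-0.0, -0.99, 0.14], [-1.0, 0.0, 0.01], [-0.01, -0.14, -0.99]]
(array([ 483.1, -235.4,  223.9]), np.float64(7.0))
```

View pics/rack0.png

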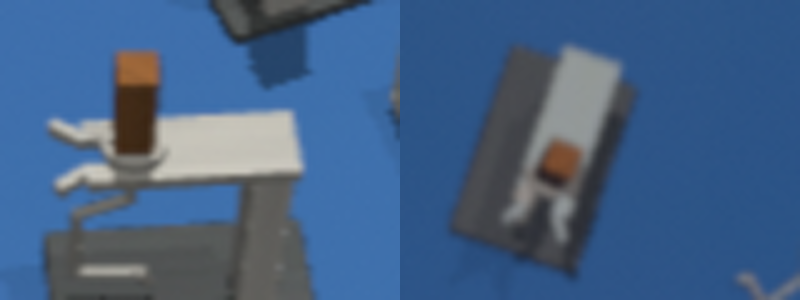

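View pics/guard0.png

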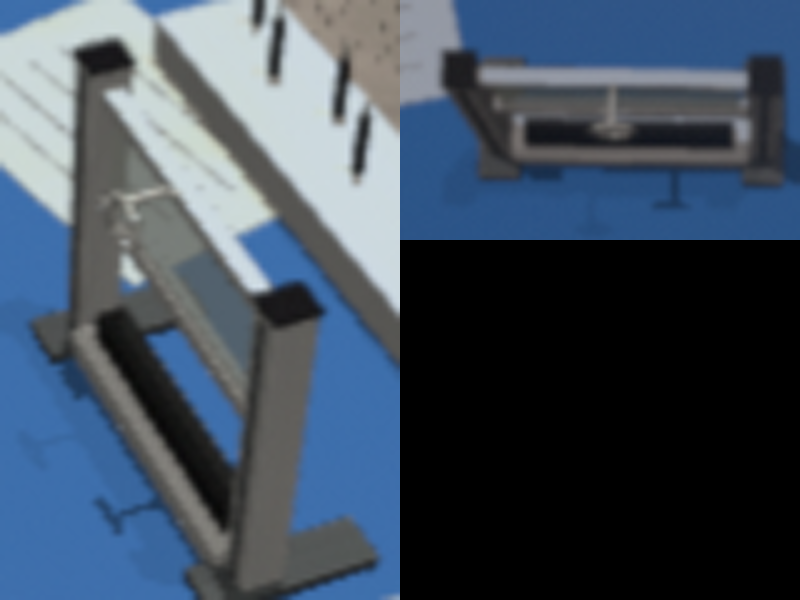

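The rod's handle-top centre is at about side (292,228.4) and top (312,175.6), and the hook's prong points toward the column. The ring is at top (222.6,132.1) and side about (294,142), facing the robot. Next I'll compute positions.

```bash
python3 -c "
from h import *
S=lambda u,v,o=(265,215),k=5:((u+.5)/k-.5+o[0],(v+.5)/k-.5+o[1])
T=lambda u,v:S(u-400,v,(280,145),5)
GS=lambda u,v:S(u,v,(270,100),5); GT=lambda u,v:S(u-400,v,(170,100),4)
print('handle top',tri(S(137,69),T(562,155)),atz('side',*S(137,69),216),atz('top',*T(562,155),216))
print('handle corners side',[atz('side',*S(*p),216) for p in((115,53),(158,53),(158,86),(115,86))])
print('fork top-left edge T',[atz('top',*T(*p),150) for p in((566,45),(535,160),(622,65),(580,185),(517,187),(515,220),(560,240))])
print('fork S',[atz('side',*S(*p),150) for p in((293,112),(300,165),(85,122),(95,172))])
for a,b in((GS(104,56),GT(460,68)),(GS(290,305),GT(765,72))): print('post',tri(a,b),atz('side',*a,241),atz('top',*b,241))
print('ring',tri(GS(122,215),GT(612,130)),[atz('top',*GT(612,130),z) for z in(199,206,213)])
r=atz('top',*GT(612,130),206); print(GS(122,215),proj('side',[r,r+[0,0,15],r-[0,0,15]]))
s=cv2.imread('pics/side0.png')[128:153,280:310];t=cv2.imread('pics/top0.png')[112:142,205:241]
cv2.imwrite('pics/ring0.png',np.hstack([cv2.resize(s,(400,333),interpolation=cv2.INTER_CUBIC),cv2.resize(t,(400,333),interpolation=cv2.INTER_CUBIC)]))
"
```

```text
handle top (array([ 486.4, -234.6,  215.2]), np.float64(0.1)) [ 486.1 -235.1  216. ] [ 486.4 -234.5  216. ]
handle corners side [array([ 480.4, -221.3,  216. ]), array([ 500.3, -230. ,  216. ]), array([ 491. , -249.2,  216. ]), array([ 471.3, -240.6,  216. ])]
fork top-left edge T [array([ 572.2, -247.5,  150. ]), array([ 492.7, -224.9,  150. ]), array([ 558.2, -285.4,  150. ]), array([ 475.6, -255. ,  150. ]), array([ 474.3, -212.4,  150. ]), array([ 451.8, -210.6,  150. ]), array([ 438.1, -240.8,  150. ])]
fork S [array([ 574.9, -246.8,  150. ]), array([ 561.7, -279.2,  150. ]), array([ 471.1, -209.1,  150. ]), array([ 462.2, -240.9,  150. ])]
post (array([677. , 177.9, 241.5]), np.float64(0.8)) [677.8 178.5 241. ] [676.8 178.1 241. ]
post (array([674.4, -69.6, 238.2]), np.float64(1.4)) [673.4 -72.2 241. ] [672.9 -69.4 241. ]
ring (array([630.8,  55.6, 221.6]), np.float64(1.8)) [array([635.7,  57.7, 199. ]), array([633.9,  57.1, 206. ]), array([632.1,  56.6, 213. ])]
(294.0, 142.6) [[294.2 146.1]
 [294.4 142.2]
 [294.  149.9]]
```

View pics/ring0.png

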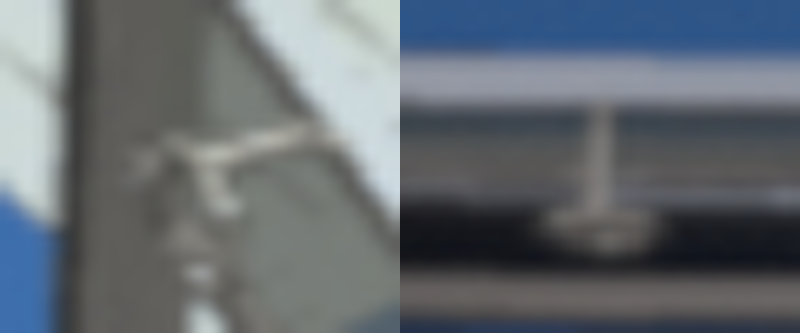

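```bash
python3 -c "
from h import *
S=lambda u,v,o=(270,100),k=5:((u+.5)/k-.5+o[0],(v+.5)/k-.5+o[1])
R=lambda u,v:S(u,v,(280,128),13.33); RT=lambda u,v:S(u-400,v,(205,112),11.11)
print('bar end',tri(R(195,158),RT(600,214)),'bar at sash',tri(R(325,135),RT(603,100)))
a,b=np.array(S(130,115)),np.array(S(250,262)) 
for z in (205,215,225,235):
  for nm,v in(('front',104),('back',55)):
    P=atz('top',*RT(603,v),z); q=proj('side',P)[0]; n=np.array([-(b-a)[1],(b-a)[0]]);n/=np.linalg.norm(n); print(nm,z,P,((q-a)@n).round(2))
for z in(199,206,213):
  c=np.array([633.5,57,z]);print(z,[tuple(((p-[280,128]+.5)*13.33).round()) for p in proj('side',[c+[0,17.5,0],c+[0,-17.5,0],c+[0,0,17.5],c-[0,0,17.5]])],[tuple(((p-[205,112]+.5)*11.11+[400,0]).round()) for p in proj('top',[c+[0,17.5,0],c+[0,-17.5,0],c+[0,0,17.5],c-[0,0,17.5]])])
"
```

```text
bar end (array([631.2,  55. , 234.4]), np.float64(0.4)) bar at sash (array([665.4,  55.2, 230.1]), np.float64(2.4))
front 205 [672.5  57.  205. ] 5.08
back 205 [687.6  57.1 205. ] 0.85
front 215 [669.6  56.1 215. ] 4.14
back 215 [684.6  56.3 215. ] -0.09
front 225 [666.8  55.3 225. ] 3.21
back 225 [681.7  55.4 225. ] -1.1
front 235 [663.9  54.4 235. ] 2.27
back 235 [678.7  54.6 235. ] -1.96
199 [(np.float64(160.0), np.float64(225.0)), (np.float64(227.0), np.float64(319.0)), (np.float64(196.0), np.float64(213.0)), (np.float64(189.0), np.float64(331.0))] [(np.float64(546.0), np.float64(237.0)), (np.float64(662.0), np.float64(237.0)), (np.float64(599.0), np.float64(222.0)), (np.float64(609.0), np.float64(251.0))]
206 [(np.float64(161.0), np.float64(203.0)), (np.float64(228.0), np.float64(296.0)), (np.float64(197.0), np.float64(189.0)), (np.float64(191.0), np.float64(307.0))] [(np.float64(543.0), np.float64(231.0)), (np.float64(660.0), np.float64(230.0)), (np.float64(597.0), np.float64(216.0)), (np.float64(607.0), np.float64(244.0))]
213 [(np.float64(163.0), np.float64(179.0)), (np.float64(231.0), np.float64(272.0)), (np.float64(199.0), np.float64(164.0)), (np.float64(192.0), np.float64(284.0))] [(np.float64(541.0), np.float64(224.0)), (np.float64(659.0), np.float64(224.0)), (np.float64(596.0), np.float64(210.0)), (np.float64(604.0), np.float64(239.0))]
```

Call:
play_rows --pt "10 -34 2 0 0 0" --pt "10 -34 2 0 0 0" --pt "10 -34 2 0 0 0" --pt "10 -34 2 0 0 0" --pt "10 -34 2 0 0 0" --pt "10 -34 2 0 0 0" --pt "10 -34 2 0 0 0" --pt "10 -34 2 0 0 0" --pt "10 -34 2 0 0 0" --pt "10 -34 2 0 0 0" --pt "10 -34 2 0 0 0" --pt "10 -34 2 0 0 0" --pt "10 -34 2 0 0 0" --pt "10 -34 2 0 0 0" --pt "10 -34 2 0 0 0" --pt "10 -34 2 0 0 0" --pt "10 -34 2 0 0 0" --pt "10 -34 2 0 0 0" --pt "10 -34 2 0 0 0" --pt "10 -34 2 0 0 0" --gripper 1

```text
clock: 1.77
position: [440.2, -104.9, 296.2]
ee_rot: [0.981, -0.196, -0.0, -0.0]
contact_force: [0.5, 0.2, 0.2]
gripper_width: 85.8
grasp_force: 0.0
```

Call:
play_rows --pt "11.5 -33 0 0 0 0.08" --pt "11.5 -33 0 0 0 0.08" --pt "11.5 -33 0 0 0 0.08" --pt "11.5 -31 0 0 0 0.08" --pt "0 0 0 0 0 0" --pt "0 0 0 0 0 0"

```text
clock: 2.27
position: [486.2, -234.4, 294.9]
ee_rot: [0.983, -0.181, -0.001, -0.0]
contact_force: [-0.2, 1.1, -0.6]
gripper_width: 85.6
grasp_force: 0.0
```

```bash
python3 -c "
from h import *
snap('side','s1');snap('top','t1');s=read_state();print(s['position'],s['ee_rot'],s['joints'])
print(Rotation.from_quat(s['ee_rot']).as_matrix().round(3))
a=cv2.imread('pics/s1.png')[160:260,240:340];b=cv2.imread('pics/t1.png')[120:220,260:360]
cv2.imwrite('pics/c1.png',cv2.resize(np.hstack([a,b]),(800,400),interpolation=cv2.INTER_CUBIC))"
```

```text
[ 485.88233998 -232.82987596  295.75366756] [ 9.83696222e-01 -1.79836718e-01 -6.86890250e-04 -1.61726774e-04] [-1.45935759e-01  2.11613567e-01 -1.37760494e-01 -3.94840687e-04
 -1.22278395e+00  1.35522598e+00]
[[ 0.935 -0.354 -0.001]
 [-0.354 -0.935  0.001]
 [-0.001 -0.    -1.   ]]
```

View pics/c1.png

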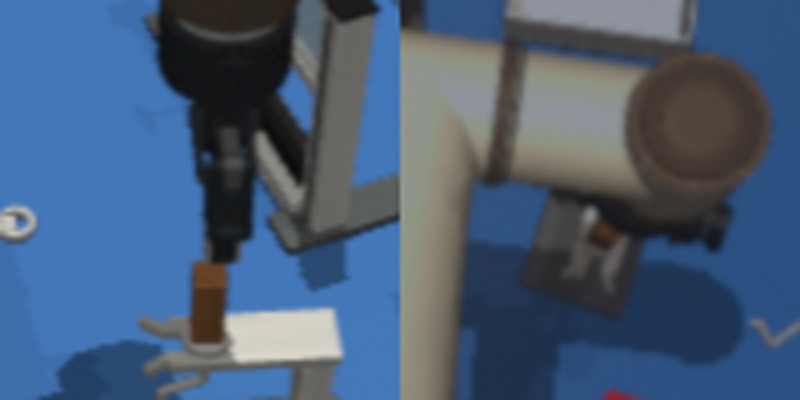

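The gripper is above the rod: side crop fingertips (220,255), handle (208,290), consistent with the handle being lower. I'll descend and grip.

Call:
play_rows --pt "0 0 -20 0 0 0" --pt "0 0 -20 0 0 0" --pt "0 0 -20 0 0 0" --pt "0 0 -20 0 0 0" --pt "0 0 -17 0 0 0" --pt "0 0 0 0 0 0" --pt "0 0 0 0 0 0"

```text
clock: 2.95
position: [486.0, -232.1, 199.4]
ee_rot: [0.984, -0.179, -0.001, 0.0]
contact_force: [0.9, -0.0, -0.2]
gripper_width: 85.5
grasp_force: 0.0
```

Call:
play_rows --pt "0 0 0 0 0 0" --pt "0 0 0 0 0 0" --pt "0 0 0 0 0 0" --pt "0 0 0 0 0 0" --pt "0 0 0 0 0 0" --pt "0 0 0 0 0 0" --pt "0 0 0 0 0 0" --pt "0 0 0 0 0 0" --pt "0 0 0 0 0 0" --pt "0 0 0 0 0 0" --gripper 0

```text
clock: 3.78
position: [486.6, -233.3, 200.0]
ee_rot: [0.984, -0.18, 0.001, 0.0]
contact_force: [-0.0, -0.2, 5.7]
gripper_width: 21.3
grasp_force: 61.2
```

Call:
play_rows --pt "0 0 3 0 0 0" --pt "0 0 3 0 0 0" --pt "0 0 0 0 0 0" --pt "0 0 0 0 0 0" --pt "0 0 0 0 0 0"

```text
clock: 4.2
position: [486.1, -233.0, 204.8]
ee_rot: [0.984, -0.18, -0.001, -0.0]
contact_force: [-0.6, -0.6, -0.8]
gripper_width: 21.5
grasp_force: 60.5
```

Call:
play_rows --pt "-7 2.6 0 0 0 0" --pt "-7 2.6 0 0 0 0" --pt "-7 2.6 0 0 0 0" --pt "-7 2.6 0 0 0 0" --pt "-7 2.6 0 0 0 0" --pt "-7 2.6 0 0 0 0" --pt "-7 2.6 0 0 0 0" --pt "-7 2.6 0 0 0 0" --pt "-7 2.6 0 0 0 0" --pt "-7 2.6 0 0 0 0" --pt "-7 2.6 0 0 0 0" --pt "-7 2.6 0 0 0 0" --pt "0 0 0 0 0 0" --pt "0 0 0 0 0 0"

```text
clock: 5.37
position: [402.2, -201.8, 205.5]
ee_rot: [0.984, -0.18, 0.0, 0.0]
contact_force: [0.0, -0.1, -0.8]
gripper_width: 21.4
grasp_force: 60.5
```

Call:
play_rows --pt "0 0 20 0 0 0" --pt "0 0 25 0 0 0" --pt "0 0 25 0 0 0" --pt "0 0 25 0 0 0" --pt "0 0 25 0 0 0" --pt "16 23.5 5 0 0 0.3" --pt "16 23.5 5 0 0 0.3" --pt "16 23.5 5 0 0 0.3" --pt "16 23.5 5 0 0 0.3" --pt "16 23.5 5 0 0 0.3" --pt "16 23.5 5 0 0 0.3" --pt "16 23.5 5 0 0 0.3" --pt "16 23.5 5 0 0 0.3" --pt "16 23.5 5 0 0 0.3" --pt "16 23.5 5 0 0 0.3" --pt "16 23.5 5 0 0 0.3" --pt "0 0 0 0 0 0" --pt "0 0 0 0 0 0" --pt "0 0 0 0 0 0"

```text
clock: 6.95
position: [578.4, 56.6, 379.7]
ee_rot: [1.0, -0.008, -0.001, 0.0]
contact_force: [-0.5, -0.5, -1.3]
gripper_width: 21.4
grasp_force: 60.5
```

```bash
python3 -c "
from h import *
snap('side','s2');snap('top','t2');s=read_state();print(s['position'],Rotation.from_quat(s['ee_rot']).as_matrix().round(3))
a=cv2.imread('pics/s2.png')[85:160,255:330];b=cv2.imread('pics/t2.png')[95:170,190:265]
cv2.imwrite('pics/c2.png',cv2.resize(np.hstack([a,b]),(800,400),interpolation=cv2.INTER_CUBIC))
p=s['position']; 
for P in ([p[0],p[1],p[2]-164],[p[0]+17,p[1],p[2]-164],[p[0]-28,p[1],p[2]-164],[631.5,56,212],[631.5,56,229]): print(P,(proj('side',P)[0]-[255,85]+.5)*5.333,(proj('top',P)[0]-[190,95]+.5)*5.333+[400,0])"
```

```text
[578.01092782  55.91139041 380.23296878] [[ 1.    -0.017 -0.   ]
 [-0.017 -1.    -0.   ]
 [-0.     0.    -1.   ]]
[np.float64(578.0109278186318), np.float64(55.91139040888921), np.float64(216.23296878004612)] [122.659  341.8453] [576.5223 285.3155]
[np.float64(595.0109278186318), np.float64(55.91139040888921), np.float64(216.23296878004612)] [150.3906 333.8458] [576.5223 258.1172]
[np.float64(550.0109278186318), np.float64(55.91139040888921), np.float64(216.23296878004612)] [ 76.2619 355.1778] [575.989  330.1127]
[631.5, 56, 212] [209.0536 322.6465] [577.5889 202.1207]
[631.5, 56, 229] [210.6535 299.1813] [575.4557 195.1878]
```

View pics/c2.png

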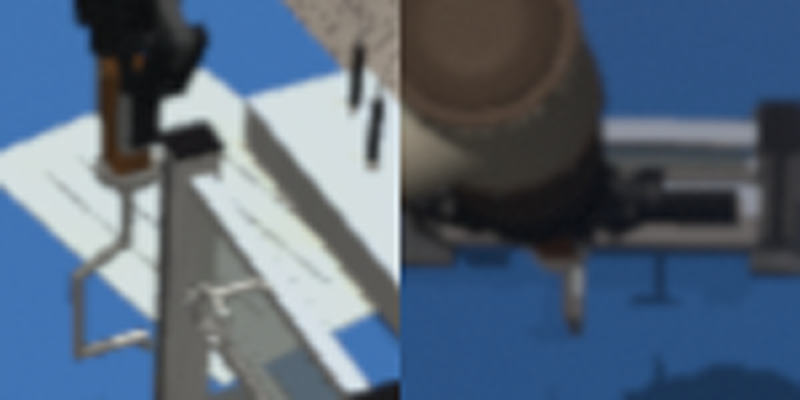

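The hook's prong runs (80,355)–(150,335) in the side crop, matching the prediction. The ring's top is at (208,292), so the ring is at z≈213. I'll insert the hook gently.

Call:
play_rows --pt "4 0.5 1 0 0 0" --pt "4 0 0 0 0 0" --pt "4 0 0 0 0 0" --pt "4 0 0 0 0 0" --pt "4 0 0 0 0 0" --pt "4 0 0 0 0 0" --pt "4 0 0 0 0 0" --pt "3 0 0 0 0 0" --pt "3 0 0 0 0 0" --pt "3 0 0 0 0 0" --pt "0 0 0 0 0 0" --pt "0 0 0 0 0 0"

```text
clock: 8.05
position: [615.4, 57.1, 381.1]
ee_rot: [1.0, -0.008, -0.0, 0.0]
contact_force: [-0.7, 0.3, -1.3]
gripper_width: 21.3
grasp_force: 60.5
```

Call:
play_rows --pt "3 0 0 0 0 0" --pt "3 0 0 0 0 0" --pt "2 0 0 0 0 0" --pt "2 0 0 0 0 0" --pt "2 0 0 0 0 0" --pt "2 0 0 0 0 0" --pt "2 0 0 0 0 0" --pt "0 0 0 0 0 0" --pt "0 0 0 0 0 0"

```text
clock: 8.8
position: [631.4, 57.1, 381.2]
ee_rot: [1.0, -0.008, -0.0, 0.0]
contact_force: [-0.4, 0.1, -2.0]
gripper_width: 21.3
grasp_force: 60.5
```

```bash
python3 -c "
from h import *
snap('side','s3');print(read_state()['contact_force'],read_state()['position'])
a=cv2.imread('pics/s3.png')[110:160,275:325]
cv2.imwrite('pics/c3.png',cv2.resize(a,(500,500),interpolation=cv2.INTER_CUBIC))"
```

```text
[-0.45872746  0.16986979 -1.56872759] [631.35927894  57.10301733 381.23838978]
```

View pics/c3.png

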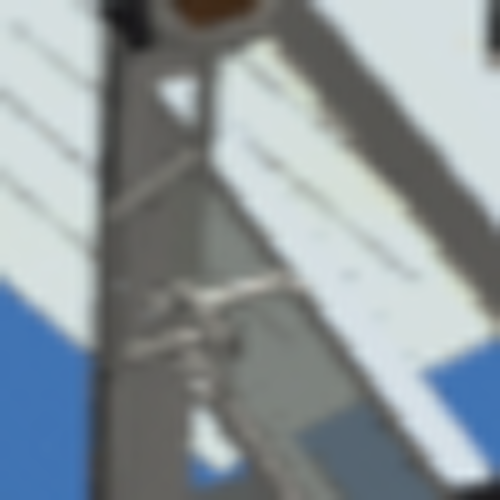

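The prong passes through the ring in the crop, from (125,350) to (235,340). I'll pull down now.

Call:
play_rows --pt "0 0 -3 0 0 0" --pt "0 0 -3 0 0 0" --pt "0 0 -3 0 0 0" --pt "0 0 -2 0 0 0" --pt "0 0 -2 0 0 0" --pt "0 0 -1.5 0 0 0" --pt "0 0 -1.5 0 0 0" --pt "0 0 -1.5 0 0 0" --pt "0 0 -1.5 0 0 0" --pt "0 0 -1.5 0 0 0" --pt "0 0 0 0 0 0"

```text
clock: 9.77
position: [631.4, 57.1, 361.1]
ee_rot: [1.0, -0.008, 0.0, 0.0]
contact_force: [-0.6, 0.2, 0.7]
gripper_width: 21.3
grasp_force: 60.9
```

Call:
play_rows --pt "0 0 -2 0 0 0" --pt "0 0 -2 0 0 0" --pt "0 0 -2 0 0 0" --pt "0 0 -2 0 0 0"

```text
clock: 10.1
position: [631.4, 57.1, 352.7]
ee_rot: [1.0, -0.008, 0.0, 0.0]
contact_force: [-0.6, -0.1, 1.7]
gripper_width: 21.7
grasp_force: 60.9
```

Call:
play_rows --pt "0 0 -3 0 0 0" --pt "0 0 -3 0 0 0" --pt "0 0 -3 0 0 0" --pt "0 0 -3 0 0 0" --pt "0 0 -3 0 0 0" --pt "0 0 -3 0 0 0" --pt "0 0 -3 0 0 0" --pt "0 0 -3 0 0 0" --pt "0 0 -3 0 0 0" --pt "0 0 -3 0 0 0" --pt "0 0 -3 0 0 0" --pt "0 0 -3 0 0 0" --pt "0 0 -3 0 0 0" --pt "0 0 -3 0 0 0" --pt "0 0 -3 0 0 0" --pt "0 0 -2 0 0 0" --pt "0 0 -2 0 0 0" --pt "0 0 -1 0 0 0"

```text
clock: 11.6
position: [631.4, 57.1, 302.5]
ee_rot: [1.0, -0.008, -0.0, 0.0]
contact_force: [-0.5, -0.3, 1.6]
gripper_width: 21.7
grasp_force: 60.9
```

Call:
play_rows --pt "0 0 -1 0 0 0" --pt "0 0 -1 0 0 0" --pt "0 0 -1 0 0 0" --pt "0 0 -1 0 0 0" --pt "0 0 -1 0 0 0" --pt "0 0 -1 0 0 0" --pt "0 0 -0.5 0 0 0" --pt "0 0 -0.5 0 0 0" --pt "0 0 0 0 0 0"

```text
clock: 12.35
position: [631.4, 57.1, 295.7]
ee_rot: [1.0, -0.008, -0.0, 0.0]
contact_force: [0.4, 0.4, 0.8]
gripper_width: 21.3
grasp_force: 60.8
```

Call:
play_rows --pt "0 0 -0.5 0 0 0" --pt "0 0 -0.5 0 0 0" --pt "0 0 -0.5 0 0 0" --pt "0 0 -0.5 0 0 0" --pt "0 0 -0.5 0 0 0"

```text
clock: 12.77
position: [631.4, 57.1, 293.3]
ee_rot: [1.0, -0.008, 0.0, 0.0]
contact_force: [-0.2, -0.7, 2.3]
gripper_width: 21.6
grasp_force: 60.8
```

Call:
play_rows --pt "0 0 -0.5 0 0 0" --pt "0 0 -0.5 0 0 0" --pt "0 0 -0.5 0 0 0" --pt "0 0 -0.5 0 0 0" --pt "0 0 -0.5 0 0 0" --pt "0 0 -0.5 0 0 0"

```text
clock: 13.27
position: [631.4, 57.1, 290.2]
ee_rot: [1.0, -0.008, -0.0, 0.0]
contact_force: [-0.2, -0.4, 1.4]
gripper_width: 21.6
grasp_force: 60.8
```

Call:
play_rows --pt "0 0 -0.5 0 0 0" --pt "0 0 -0.5 0 0 0" --pt "0 0 -0.5 0 0 0" --pt "0 0 -0.5 0 0 0" --pt "0 0 -0.5 0 0 0" --pt "0 0 -0.5 0 0 0"

```text
clock: 13.77
position: [631.4, 57.1, 287.3]
ee_rot: [1.0, -0.008, 0.0, 0.0]
contact_force: [0.8, -0.9, 2.6]
gripper_width: 21.5
grasp_force: 60.8
```

Call:
play_rows --pt "0 0 -0.5 0 0 0" --pt "0 0 -0.5 0 0 0" --pt "0 0 -0.5 0 0 0" --pt "0 0 -0.5 0 0 0" --pt "0 0 -0.5 0 0 0"

```text
clock: 14.18
position: [631.4, 57.1, 285.1]
ee_rot: [1.0, -0.008, 0.0, 0.0]
contact_force: [-0.4, -0.4, 3.6]
gripper_width: 21.5
grasp_force: 60.9
```

Call:
play_rows --pt "0 0 -0.5 0 0 0" --pt "0 0 -0.5 0 0 0" --pt "0 0 0 0 0 0"

```text
clock: 14.43
position: [631.4, 57.1, 284.5]
ee_rot: [1.0, -0.008, 0.0, 0.0]
contact_force: [-0.4, 0.1, 4.4]
gripper_width: 20.8
grasp_force: 61.3
```

Call:
play_rows --pt "0 0 -0.5 0 0 0" --pt "0 0 -0.5 0 0 0" --pt "0 0 0 0 0 0"

```text
clock: 14.68
position: [631.5, 57.1, 284.0]
ee_rot: [1.0, -0.008, 0.001, 0.0]
contact_force: [-1.3, -0.6, 6.9]
gripper_width: 21.0
grasp_force: 61.7
```

Call:
play_rows --pt "0 0 -0.5 0 0 0" --pt "0 0 -0.5 0 0 0" --pt "0 0 0 0 0 0" --pt "0 0 0 0 0 0"

```text
clock: 15.02
position: [631.5, 57.1, 283.6]
ee_rot: [1.0, -0.008, 0.001, 0.0]
contact_force: [-1.2, 0.1, 7.4]
gripper_width: 21.5
grasp_force: 61.9
```

Call:
play_rows --pt "0 0 -0.5 0 0 0" --pt "0 0 -0.5 0 0 0" --pt "0 0 0 0 0 0" --pt "0 0 0 0 0 0" --pt "0 0 0 0 0 0" --pt "0 0 0 0 0 0"

```text
clock: 15.52
position: [631.5, 57.0, 283.1]
ee_rot: [1.0, -0.008, 0.001, 0.0]
contact_force: [-2.4, 0.4, 8.3]
gripper_width: 21.6
grasp_force: 62.2
```

Call:
play_rows --pt "0 0 -0.5 0 0 0" --pt "0 0 -0.5 0 0 0" --pt "0 0 0 0 0 0" --pt "0 0 0 0 0 0" --pt "0 0 0 0 0 0" --pt "0 0 0 0 0 0"

```text
clock: 16.02
position: [631.6, 57.0, 282.7]
ee_rot: [1.0, -0.008, 0.001, 0.0]
contact_force: [-2.7, 0.1, 11.8]
gripper_width: 21.6
grasp_force: 62.4
```

Call:
play_rows --pt "0 0 0 0 0 0" --pt "0 0 0 0 0 0"

```text
clock: 16.18
position: [631.6, 57.0, 282.7]
ee_rot: [1.0, -0.008, 0.001, 0.0]
contact_force: [-2.6, 0.9, 10.6]
gripper_width: 21.1
grasp_force: 62.4
```

Call:
play_rows --pt "0 0 -0.5 0 0 0" --pt "0 0 0 0 0 0" --pt "0 0 0 0 0 0" --pt "0 0 0 0 0 0" --pt "0 0 0 0 0 0" --pt "0 0 0 0 0 0" --pt "0 0 0 0 0 0"

```text
clock: 16.77
position: [631.6, 57.0, 282.5]
ee_rot: [1.0, -0.008, 0.002, 0.0]
contact_force: [-3.0, -0.0, 10.7]
gripper_width: 21.3
grasp_force: 62.5
```

Call:
play_rows --pt "0 0 1 0 0 0" --pt "0 0 1 0 0 0" --pt "0 0 1.5 0 0 0" --pt "0 0 1.5 0 0 0" --pt "0 0 1.5 0 0 0" --pt "0 0 2 0 0 0" --pt "0 0 2 0 0 0" --pt "0 0 2 0 0 0" --pt "0 0 2 0 0 0" --pt "0 0 2 0 0 0" --pt "0 0 2 0 0 0" --pt "0 0 0 0 0 0" --pt "0 0 0 0 0 0"

```text
clock: 17.85
position: [631.4, 57.1, 298.0]
ee_rot: [1.0, -0.008, 0.0, -0.0]
contact_force: [0.1, 0.7, -1.5]
gripper_width: 21.5
grasp_force: 60.6
```

```bash
python3 -c "
from h import *
snap('side','s4');print(read_state()['contact_force'],read_state()['position'])
a=cv2.imread('pics/s4.png')[125:195,265:335]
cv2.imwrite('pics/c4.png',cv2.resize(a,(560,560),interpolation=cv2.INTER_CUBIC))"
```

```text
[-0.06124961  0.01234606 -1.08229104] [631.29503751  57.12013718 297.81135592]
```

View pics/c4.png

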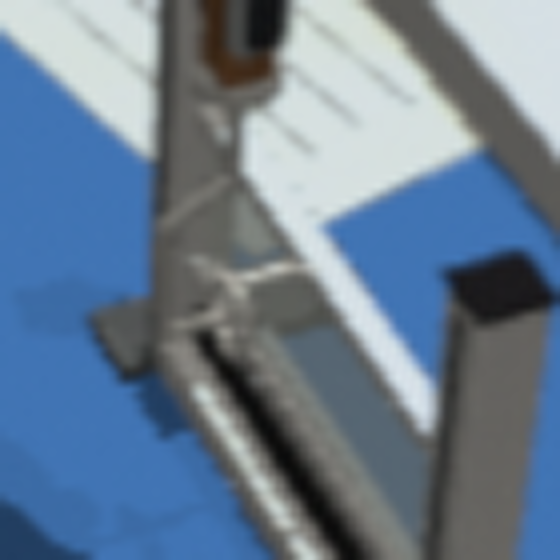

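The sash is down on the seal and the prong at (180,325)–(235,315) is free inside the ring. I'll withdraw it.

Call:
play_rows --pt "-2 0 0 0 0 0" --pt "-3 0 0 0 0 0" --pt "-4 0 0 0 0 0" --pt "-4 0 0 0 0 0" --pt "-4 0 0 0 0 0" --pt "-4 0 0 0 0 0"

```text
clock: 18.4
position: [609.8, 57.1, 297.9]
ee_rot: [1.0, -0.008, 0.0, -0.0]
contact_force: [0.4, -0.0, -1.6]
gripper_width: 21.5
grasp_force: 60.6
```

Call:
play_rows --pt "-5 0 0 0 0 0" --pt "-5 0 0 0 0 0" --pt "-5 0 0 0 0 0" --pt "-6 0 0 0 0 0" --pt "-7 0 0 0 0 0" --pt "-7 0 0 0 0 0" --pt "0 0 0 0 0 0"

```text
clock: 18.98
position: [574.0, 57.0, 298.2]
ee_rot: [1.0, -0.008, -0.0, -0.0]
contact_force: [-0.3, -0.5, -0.7]
gripper_width: 21.1
grasp_force: 60.6
```

Call:
play_rows --pt "-16 -24 0 0 0 -0.3" --pt "-16 -24 0 0 0 -0.3" --pt "-16 -24 0 0 0 -0.3" --pt "-16 -24 0 0 0 -0.3" --pt "-16 -24 0 0 0 -0.3" --pt "-16 -24 0 0 0 -0.3" --pt "-16 -24 0 0 0 -0.3" --pt "-16 -24 0 0 0 -0.3" --pt "-16 -24 0 0 0 -0.3" --pt "-16 -24 0 0 0 -0.3" --pt "-13 -19 0 0 0 -0.3" --pt "0 0 -18.5 0 0 0" --pt "0 0 -18.5 0 0 0" --pt "0 0 -18.5 0 0 0" --pt "0 0 -18 0 0 0" --pt "0 0 -18 0 0 0" --pt "0 0 0 0 0 0" --pt "0 0 0 0 0 0" --pt "0 0 0 0 0 0"

```text
clock: 20.57
position: [403.2, -202.1, 207.5]
ee_rot: [0.984, -0.179, 0.001, 0.0]
contact_force: [-0.2, -0.1, -0.4]
gripper_width: 21.6
grasp_force: 60.5
```

```bash
python3 -c "
from h import *
snap('side','s5');snap('top','t5');s=read_state();p=s['position'];print(p,s['ee_rot'])
a=cv2.imread('pics/s5.png')[205:275,255:325]
cv2.imwrite('pics/c5.png',cv2.resize(a,(560,560),interpolation=cv2.INTER_CUBIC))
ex=np.array([.935,-.354,0]);ez=np.array([0,0,1])
h=p-[0,0,13.3]
for n,o in(('collar underside',-36*ez),('bend',-81*ez),('leg top',-28*ex-96*ez),('leg bot',-28*ex-151*ez),('tip',17*ex-151*ez)): print(n,(proj('side',h+o)[0]-[255,205]+.5)*8)"
```

```text
[ 403.29382687 -202.04477874  207.71242593] [ 9.83760424e-01 -1.79480224e-01  1.50701827e-03  7.85392415e-05]
collar underside [ 18.4 309.6]
bend [ 20.  392.8]
leg top [-62.4 422.4]
leg bot [-57.6 515.2]
tip [ 72.  510.4]
```

View pics/c5.png

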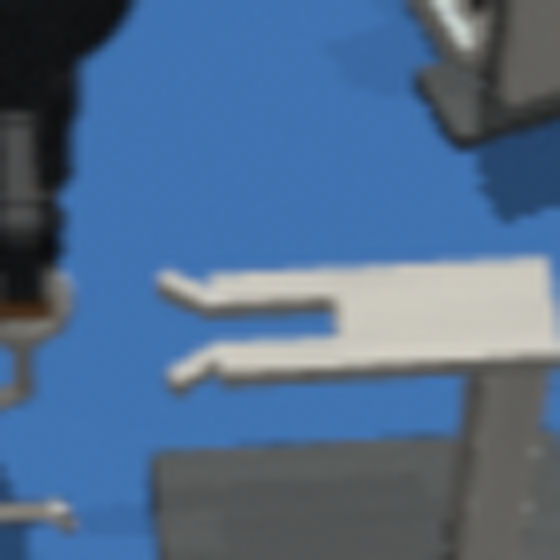

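The side crop shows the collar at (20,320) and the bend at (22,395), so the rod hasn't slipped in the grip. The empty slot runs from its lips near (165,330) to its closed end at (337,316). I'll check the seat from the slot.

```bash
python3 -c "
from h import *
f=lambda u,v:atz('side',(u+.5)/8-.5+255,(v+.5)/8-.5+205,150)
e=f(337,316);m=f(215,323);d=e-m;yaw=np.degrees(np.arctan2(d[1],d[0]));print(e,m,yaw)
for a in(-20.5,yaw): print('seat',e-16*np.array([np.cos(np.radians(a)),np.sin(np.radians(a)),0]))
print('edges',f(220,343),f(335,335),f(210,303),f(335,297))
"
```

```text
[ 500.3 -239.9  150. ] [ 462.5 -226.7  150. ] -19.249525872681748
seat [ 485.31324497 -234.2966819   150.        ]
seat [ 485.19453202 -234.62507467  150.        ]
edges [ 460.6 -234.7  150. ] [ 496.3 -246.7  150. ] [ 464.5 -218.6  150. ] [ 503.1 -232.7  150. ]
```

Call:
play_rows --pt "6.9 -2.65 0 0 0 0" --pt "6.9 -2.65 0 0 0 0" --pt "6.9 -2.65 0 0 0 0" --pt "6.9 -2.65 0 0 0 0" --pt "6.9 -2.65 0 0 0 0" --pt "6.9 -2.65 0 0 0 0" --pt "6.9 -2.65 0 0 0 0" --pt "6.9 -2.65 0 0 0 0" --pt "6.9 -2.65 0 0 0 0" --pt "6.9 -2.65 0 0 0 0" --pt "6.9 -2.65 0 0 0 0" --pt "6.9 -2.65 0 0 0 0" --pt "0 0 0 0 0 0"

```text
clock: 21.75
position: [486.6, -234.2, 206.2]
ee_rot: [0.984, -0.18, 0.0, 0.0]
contact_force: [-0.4, -0.3, -1.5]
gripper_width: 21.5
grasp_force: 60.6
```

Call:
play_rows --pt "0 0 -2 0 0 0" --pt "0 0 -2 0 0 0" --pt "0 0 -1 0 0 0" --pt "0 0 -1 0 0 0" --pt "0 0 -0.5 0 0 0" --pt "0 0 0 0 0 0" --pt "0 0 0 0 0 0"

```text
clock: 22.33
position: [485.0, -233.7, 200.0]
ee_rot: [0.984, -0.18, 0.0, 0.0]
contact_force: [-1.1, -0.2, -0.4]
gripper_width: 21.3
grasp_force: 60.8
```

Call:
play_rows --pt "0 0 -0.5 0 0 0" --pt "0 0 -0.5 0 0 0" --pt "0 0 0 0 0 0" --pt "0 0 0 0 0 0"

```text
clock: 22.67
position: [485.1, -233.7, 200.0]
ee_rot: [0.984, -0.179, 0.0, 0.0]
contact_force: [-2.0, 1.6, 5.2]
gripper_width: 21.3
grasp_force: 61.7
```

Collar is bearing on the fork; release slightly first, then fully, and rise.

Call:
play_rows --pt "0 0 0.5 0 0 0" --pt "0 0 0 0 0 0" --pt "0 0 0 0 0 0" --pt "0 0 0 0 0 0" --pt "0 0 0 0 0 0" --pt "0 0 0 0 0 0" --pt "0 0 0 0 0 0" --pt "0 0 0 0 0 0" --gripper 0.8

```text
clock: 23.33
position: [485.2, -233.7, 199.3]
ee_rot: [0.984, -0.18, -0.0, 0.0]
contact_force: [0.9, -0.3, -0.1]
gripper_width: 68.6
grasp_force: 0.0
```

Call:
play_rows --pt "0 0 5 0 0 0" --pt "0 0 10 0 0 0" --pt "0 0 20 0 0 0" --pt "0 0 25 0 0 0" --pt "0 0 25 0 0 0" --pt "0 0 25 0 0 0" --pt "-20 0 20 0 0 0" --pt "-30 0 10 0 0 0" --pt "-30 0 0 0 0 0" --pt "-20 0 0 0 0 0" --pt "0 0 0 0 0 0" --pt "0 0 0 0 0 0" --pt "0 0 0 0 0 0" --pt "0 0 0 0 0 0" --pt "0 0 0 0 0 0" --pt "0 0 0 0 0 0"

```text
clock: 24.67
position: [385.8, -233.7, 338.9]
ee_rot: [0.984, -0.18, -0.0, 0.0]
contact_force: [-0.0, 0.4, 1.0]
gripper_width: 68.4
grasp_force: 0.0
```

```bash
python3 -c "
from h import *
snap('side','s6');print(read_state()['position'],read_state()['contact_force'],read_state()['gripper_width'])
a=cv2.imread('pics/s6.png')[100:300,245:365]
cv2.imwrite('pics/c6.png',cv2.resize(a,(360,600),interpolation=cv2.INTER_CUBIC))
for z in(186,216):print((proj('side',[485.5,-234,z])[0]-[245,100]+.5)*3)"
```

```text
[ 385.69276716 -233.66732235  338.9048951 ] [0.38439734 0.08414468 0.13233767] 68.40686099516402
[139.8 408.3]
[141.3 385.8]
```

View pics/c6.png

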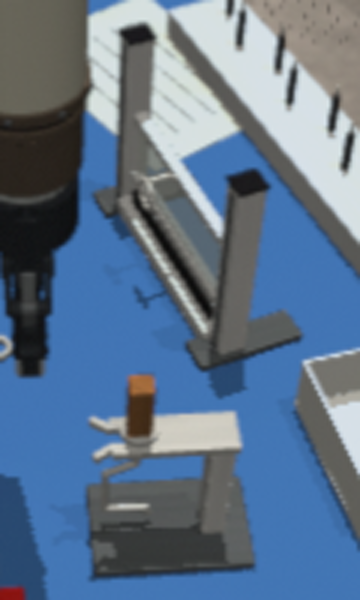

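The rod hangs upright in its fork, with its handle top at (141,383) as predicted. The sash is down on the seal and the gripper is clear.

```bash
python3 -c "
from bench import job_done; print(job_done())"
```

```text
the job is handed in; nothing more can be done
None
```

The sash is bedded on its seal (held at about 12 N on the rod), the rod is unhooked and back in its fork, and the job was handed in at about 25 s; the hand-in gave no verdict.

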